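Roll the forming bar onto the bend line

TASK

Make the copper sheet ready for bending: with the fingertips on top of the thicker of the two steel bars that lie on it, roll that bar across the sheet until it lies right along the scribed bend line, with the line under the middle of the bar at both of its ends. Only roll it from above: do not grip, lift or slide it, and leave the thinner bar and all the other tools where they are. Then take the hand away.

Things in the scene. Friction and masses are not known exactly. Their poses are not given: they have to be found in the camera images.
- sheet: the copper sheet, 220 mm (its x) by 360 mm (its y) by 2 mm, lying on a black rubber bench mat 250 by 400 by 3 mm; both stay put. Origin: centre of the mat's underside, on the bench top; z up. The copper's upper face is 5 mm above the bench. The bend line is a thin dark line (3 mm wide, flush) that runs the full 220 mm across the middle of the copper, along the sheet's x axis at its y = 0
- line_mid (a point): middle point of the bend line, on the copper's upper face; axes as the sheet's (the line runs along x)
- thick_bar: the thicker bar: steel tube, 45 mm outer diameter, 150 mm long, 0.3 to 0.65 kg, its top 50 mm above the bench. Origin: middle of its axis, 27.5 mm above the bench; x along the tube; y and z turn as it rolls. Starts 55 to 100 mm to either side of the line, parallel to it within 1.5 degrees. Rolls half as far as a fingertip drawn across its top (so use several strokes), keeps its direction, stays where left
- end_a (a point): centre of the thick bar's end face at its +x end (75 mm from the middle, on the axis)
- end_b (a point): centre of the thick bar's end face at its -x end (75 mm from the middle, on the axis)
- thin_bar: the thinner bar, a solid steel rod 20 mm in diameter and 150 mm long, lying on the copper on the other side of the line; to be left alone. Origin: middle of its axis, 15 mm above the bench; x along the rod
- scriber: brass scriber with a steel point, 8 mm thick, about 135 mm long, lying on the copper near its +y edge; to be left alone. Origin: under its middle
- bench_block: small steel bench block 60 by 34 by 16 mm lying on the copper near its -y edge; to be left alone. Origin: centre of its underside
- mallet: rawhide mallet with a wooden handle, about 260 mm long, 44 mm high, lying on the bench; to be left alone. Origin: under its middle
- pliers: pliers with dark red handles, 160 mm long, lying on the bench; to be left alone. Origin: under the rivet
- doming_block: 60 mm steel cube with round hollows, standing on the bench; to be left alone. Origin: centre of its underside
- stone_dish: small round steel dish, 96 mm wide and 20 mm high, with polished stones; to be left alone. Origin: centre of its underside
Not all that is in view belongs to the job. What is shaped like the thick_bar but pink, red or yellow is not meant.

How it is judged:
By the outcome, as a careful person would: the job done as asked, in the order asked, and still so for the second after the job is handed in, with the robot touching nothing.
It also fails if it takes over 58 s, if anything falls off the work surface, if the arm or the gripper's body presses on something with over 40 N, if the wrist force passes 120 N, or if a joint passes its speed limit or range.

ROBOT

A 7-joint arm with a two-finger parallel gripper is mounted at the origin on the work surface. World frame = base frame: x ahead of the robot, y to its left, z up, the work surface at z = 0. Lengths are in mm, angles in rad, forces in N, time in s.
With the tool pointing down it reaches from about 425 to 875 mm from the base axis. Payload 8.4 kg.
Tool frame: the origin (TCP) lies between the finger pads; the fingertips stand 17 mm ahead of it and the grasp point (between the pads) lies 2 mm behind it; z points along the fingers, y is the line along which they close (so a half turn about z gives the same grasp; the last joint's range is limited). The gripper opens to 85 mm and grips with 20 to 120 N. Pads are 22 mm wide; open, the fingers measure 114 mm over their backs; the gripper's body (76 mm by 85 mm) begins 54 mm behind the grasp point. The pads swing forward as they close: fully open they stand 13 mm farther back than shut.
Start: joints at [1.069, 0.333, 0.04, 1.465, -0.013, 1.343, -0.059], TCP at [254.773, -597.96, 248.308] pointing down, gripper open.
Joint ranges: [-2.58, 2.58], [-0.38, 2.09], [-1.3, 1.39], [0.25, 2.4], [-1.5, 4.64], [0.08, 2.09], [-2.65, 2.65]. Speed limits (rad/s): [2.22, 2.22, 2.79, 2.79, 3.14, 3.14, 3.14].

INTERFACE

Orientations are given as a unit quaternion [x, y, z, w].
In Python, from workcell import * gives the robot as it stands.
- The arm moves only by the tool apply_moves, never from a script. Its argument "plan" is a list that holds one entry, the list of rows, each a list of 7 numbers: the shift along the world's x, y, z in mm, then the turn, a rotation vector about the world's x, y, z in degrees, then the closure in counts, from 0 (fully open) to 255 (shut). A call has 1 to 20 rows; each row is the pose to reach, as a shift and turn from the pose commanded when the call began; what a row does not reach only later rows make up. A row lasts 1/12 s, in which the tool goes at most 41.7 mm and 7.16 degrees, less where a joint would pass 70% of its speed; a pose out of reach is approached as far as the arm can. A call with a gripper value outside its range is refused whole. The fingers move at their own pace and stop on an object; "newtons" is the grip in N (left out, the last holds). Time passes only in rows, so rows that repeat a pose let the fingers close. It gives the time, the measured TCP pose, the force, the opening and the grip force at its end, in the units of the state.
- state(): the state, without advancing time (a new reading comes with each control period).
- camera(name): name is "scene" or "side" or "wrist"; returns (picture, depth): 400x640x3 uint8, red, green, blue; 400x640 float32, mm along the optical axis (not along the pixel's ray), 0 where there is no reading.
- camera_info(name): a dict with "vfov" (degrees; the focal length in pixels is half the picture's height over the tangent of half this angle, whatever the lens; pixels are square), "cx", "cy" (the principal point, pixels), "rvec" (rotation vector, rad) and "tvec" (3), from world to camera coordinates, as OpenCV has them; the wrist camera has in their place "hand_eye" (4x4, takes a point from camera to tool coordinates, whose origin is the TCP and whose axes are the flange's). Camera axes: x right, y down, z forward; pixel columns grow to the right and rows downward; lengths in mm; the calibration is good to about 2 mm. The wrist camera is an equidistant fisheye: a pixel r from the principal point sees the ray r / f radians off the axis. A picture is of the moment at which its call begins: read the wrist's pose just before it. camera_info takes no time and is no camera call.
- sign_off(): hands the job in; it is judged then, once.
The state is a dict: "t": time; "q": joint angles; "joint_velocities": joint speeds; "effort": joint torques, N m; "tcp_pos": TCP position; "orientation": TCP orientation; "contact_force": force on the tool from outside, world axes, zero at the start; "torque": the same for the moment, N m; "opening": opening from 0.0 (shut) to 1.0 (fully open); "finger_force": force on a finger pad.
Only numpy, scipy, OpenCV 4.12 (cv2) and the standard library are available. Lean on these libraries where they do the work, as an engineer would, in place of code of your own. Each camera call takes 0.05 s, during which the arm holds its last target. There are 200 camera calls.

## Working session

There is one attempt and no reset: what is moved stays moved. The work goes in short steps, Python scripts to look and compute and a tool call to move; the robot and the scene stay as the last step left them, time stands still between calls to the robot, and variables do not carry over. Pictures are saved under pics/ and viewed, at most 10 in all, crops included, and the job is handed in when it is done.

Besides the shell and the picture viewer there is one more tool, called as name([rows], argument=value, ...), one row to a line, values as JSON. apply_moves: Moves the arm, as the interface text tells. Its arguments: {"type":"object","properties":{"plan":{"type":"array"},"newtons":{"type":"number"}},"required":["plan"]}

```bash
mkdir -p pics; cat > h.py <<'E'
from workcell import *
import numpy as np, cv2
from scipy.spatial.transform import Rotation as R
def save(n,f):
    p,d=camera(n); cv2.imwrite('pics/'+f+'.png',p[:,:,::-1]); np.savez('pics/'+f,p=p,d=d); return p,d
def cam(n):
    i=camera_info(n); f=200/np.tan(np.radians(i['vfov'])/2); M=R.from_rotvec(np.ravel(i['rvec'])).as_matrix(); t=np.ravel(i['tvec']); return f,i['cx'],i['cy'],M,t
def onplane(n,uv,z):
    f,cx,cy,M,t=cam(n); uv=np.atleast_2d(uv).astype(float)
    r=np.c_[(uv[:,0]-cx)/f,(uv[:,1]-cy)/f,np.ones(len(uv))]@M; c=-M.T@t
    return c+r*((z-c[2])/r[:,2])[:,None]
def proj(n,X):
    f,cx,cy,M,t=cam(n); P=np.atleast_2d(X)@M.T+t; return np.c_[f*P[:,0]/P[:,2]+cx,f*P[:,1]/P[:,2]+cy]
def cloud(n,d):
    f,cx,cy,M,t=cam(n); v,u=np.mgrid[:400,:640]; P=np.stack([(u-cx)/f*d,(v-cy)/f*d,d],-1); return (P-t)@M
E
python3 - <<'E'
from h import *
a,_=save('scene','scene0'); b,_=save('side','side0')
print({k:np.round(v,3) if k!='effort' else 0 for k,v in state().items()})
for n in('scene','side'): f,cx,cy,M,t=cam(n); print(n,f,cx,cy,-M.T@t,M[2])
print(camera_info('wrist'))
E
```

```text
{'t': np.float64(0.1), 'q': array([ 1.069,  0.334,  0.04 ,  1.466, -0.013,  1.343, -0.059]), 'joint_velocities': array([-0.001, -0.001,  0.002, -0.001, -0.   , -0.   , -0.002]), 'effort': 0, 'tcp_pos': array([ 254.624, -597.639,  247.503]), 'orientation': array([ 0.98 ,  0.2  , -0.   , -0.001]), 'contact_force': array([ 0.871, -0.31 ,  0.396]), 'torque': array([-0.012,  0.048, -0.003]), 'finger_force': np.float64(0.0), 'opening': np.float64(0.996)}
scene 479.6122289193388 324.4519435089871 195.73720591475885 [1075.58862708  292.57189662 1225.67520547] [-0.46314484 -0.21678735 -0.85936029]
side 393.3512369541412 321.47879454685125 203.62653849968837 [ 396.05241217  975.60397576 1173.01619217] [ 0.04075426 -0.64794285 -0.76059789]
{'vfov': 65.70646984690485, 'cx': 316.09220359601306, 'cy': 199.03028627845444, 'hand_eye': array([[ 4.63290788e-05, -9.54386834e-01, -2.98572886e-01,
         7.64592172e+01],
       [ 9.99999855e-01, -1.16037208e-04,  5.26080778e-04,
         7.42286905e-01],
       [-5.36730133e-04, -2.98572867e-01,  9.54386691e-01,
        -1.26243660e+02],
       [ 0.00000000e+00,  0.00000000e+00,  0.00000000e+00,
         1.00000000e+00]])}
```

View pics/scene0.png

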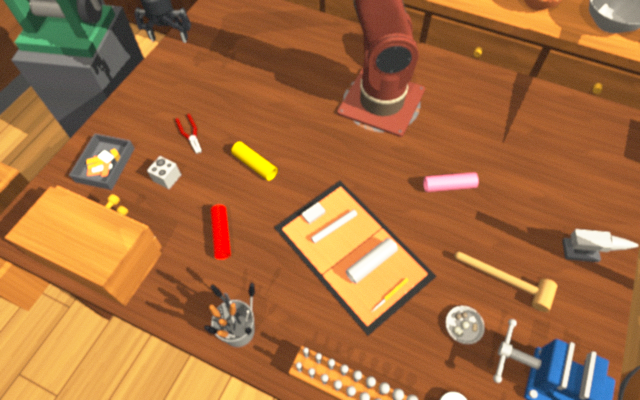

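View pics/side0.png

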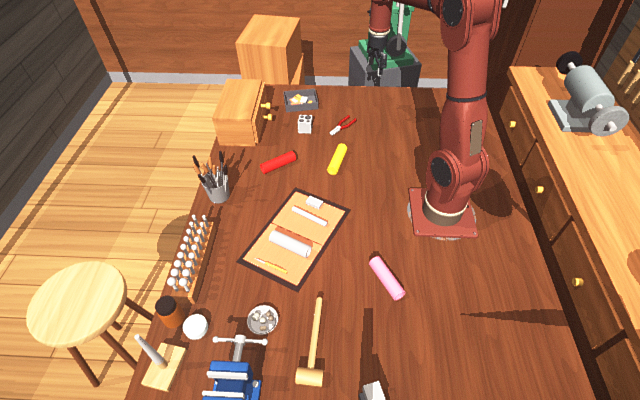

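The scene picture shows the mat with corners near (340,183), (434,273), (370,330) and (277,228). The thick bar is at (372,260), the thin bar at (334,226) and the scriber at (391,295). The side view agrees, with the thick bar at (290,242). Next I measure.

```bash
python3 - <<'E'
from h import *
for n,c in(('scene',(355,255)),('side',(297,238))):
    z=np.load(f'pics/{n}0.npz'); p,d=z['p'],z['d']; X=cloud(n,d)
    hsv=cv2.cvtColor(p,cv2.COLOR_RGB2HSV)
    # mat outline: dark pixels
    m=(hsv[...,2]<45).astype(np.uint8)
    roi=np.zeros_like(m); cv2.circle(roi,c,100 if n=='scene' else 75,1,-1); m&=roi
    cs,_=cv2.findContours(m,cv2.RETR_EXTERNAL,cv2.CHAIN_APPROX_NONE)
    k=max(cs,key=cv2.contourArea)[:,0]
    W=onplane(n,k,3)[:,:2]; r=cv2.minAreaRect(W.astype(np.float32)); print(n,'mat',r,cv2.contourArea(k))
    # depth: bar points
    T=cv2.pointPolygonTest
    inside=np.zeros_like(m); cv2.fillPoly(inside,[k],1)
    for lo,hi,nm in((32,60,'thick'),(11,32,'thin+')):
        q=X[(inside>0)&(X[...,2]>lo)&(X[...,2]<hi)]; 
        if len(q)>5: print(nm,len(q),q.mean(0),q[:,2].max(),cv2.minAreaRect(q[:,:2].astype(np.float32)))
    s=X[(inside>0)&(abs(X[...,2]-5)<6)]; print('copper z',np.median(s[:,2]),len(s))
    cv2.imwrite(f'pics/{n}c.png',cv2.resize(p[c[1]-75:c[1]+75,c[0]-90:c[0]+90,::-1],None,fx=4,fy=4,interpolation=cv2.INTER_CUBIC))
E
```

```text
scene mat ((501.254638671875, -59.66420364379883), (2.904900550842285, 0.0), 114.87713623046875) 0.0
copper z 3.1102900652356746 2Traceback (most recent call last):
  File "<stdin>", line 9, in <module>
ValueError: max() iterable argument is empty
```

View pics/scenec.png

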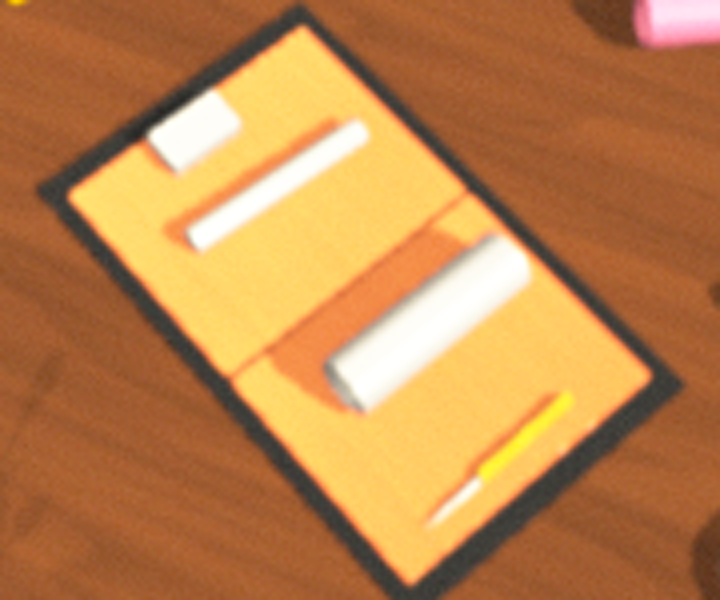

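The crop shows the bend line running from scene pixel (382,229) to (323,274). The thick bar lies on its scriber side, spanning (348,275) to (393,243). I'll use the copper's outline instead of the mat's.

```bash
cat > meas.py <<'E'
from h import *
def sheet(n,p,c):
    hsv=cv2.cvtColor(p,cv2.COLOR_RGB2HSV)
    m=((hsv[...,0]<28)&(hsv[...,1]>100)&(hsv[...,2]>195)).astype(np.uint8)
    cs,_=cv2.findContours(m,cv2.RETR_EXTERNAL,cv2.CHAIN_APPROX_NONE)
    k=min([q for q in cs if cv2.contourArea(q)>400],key=lambda q:np.hypot(*(q[:,0].mean(0)-c)))
    h=cv2.convexHull(k); return k,h
def bar(n,p,d,h,lo=30):
    X=cloud(n,d); ins=np.zeros(p.shape[:2],np.uint8); cv2.fillPoly(ins,[h],1)
    return X,ins
E
python3 - <<'E'
from meas import *
for n,c in(('scene',(355,255)),('side',(297,238))):
    z=np.load(f'pics/{n}0.npz'); p,d=z['p'],z['d']
    k,h=sheet(n,p,c)
    W=onplane(n,h[:,0],5)[:,:2]; r=cv2.minAreaRect(W.astype(np.float32)); print(n,'sheet',np.round(r[0],1),np.round(r[1],1),r[2])
    X,ins=bar(n,p,d,h)
    for lo,hi in((32,60),(12,28)):
        q=X[(ins>0)&(X[...,2]>lo)&(X[...,2]<hi)]; e=cv2.minAreaRect(q[:,:2].astype(np.float32)); print(lo,len(q),q.mean(0).round(1),q[:,2].max().round(1),e)
    print('cu z',np.median(X[ins>0][:,2]))
f=[(381.7,228.7),(323,274.5)]; P=onplane('scene',f,5); print(P,P.mean(0)); 
E
```

```text
scene sheet [545.6 129.1] [364.4 222.7] 64.67085266113281
32 855 [562.9 191.6  46.7] 57.4 ((559.7763671875, 189.71749877929688), (44.49378204345703, 151.67922973632812), 64.24139404296875)
12 781 [523.   71.2  20.2] 27.9 ((549.8854370117188, 128.63043212890625), (354.6851501464844, 214.50148010253906), 63.157901763916016)
cu z 6.902218577604385
side sheet [544.4 129. ] [363.5 222.8] 64.676025390625
32 452 [560.3 194.7  44.7] 55.1 ((560.7904052734375, 189.53932189941406), (44.648468017578125, 151.1988067626953), 65.74427032470703)
12 389 [512.4  73.3  20.3] 27.7 ((532.82177734375, 128.87417602539062), (338.05426025390625, 156.39601135253906), 64.55146026611328)
cu z 5.408115072368437
[[448.17051165 178.37303652   5.        ]
 [643.60844351  85.30423904   5.        ]] [545.88947758 131.83863778   5.        ]
```

apply_moves([
  [[245,348,0,0,0,20,255],[245,348,0,0,0,20,255],[245,348,0,0,0,20,255],[245,348,0,0,0,20,255],[245,348,0,0,0,20,255],[245,348,0,0,0,20,255],[245,348,0,0,0,20,255],[245,348,0,0,0,20,255],[245,348,0,0,0,20,255],[245,348,0,0,0,20,255],[245,348,0,0,0,20,255],[305,788,0,0,0,41.6,255],[305,788,0,0,0,41.6,255],[305,788,0,0,0,41.6,255],[305,788,0,0,0,41.6,255],[305,788,0,0,0,41.6,255],[305,788,0,0,0,41.6,255],[305,788,0,0,0,41.6,255],[305,788,0,0,0,41.6,255],[305,788,0,0,0,41.6,255]],
])

```text
t: 1.77
tcp_pos: [550.2, 123.3, 248.2]
orientation: [0.845, 0.535, -0.0, 0.0]
contact_force: [2.0, -0.1, 0.4]
opening: 0.005
finger_force: 0.0
```

apply_moves([
  [[5,30,0,0,0,0,255],[5,30,0,0,0,0,255],[5,30,0,0,0,0,255],[5,30,0,0,0,0,255],[5,30,0,0,0,0,255]],
])

```text
t: 2.18
tcp_pos: [555.6, 149.8, 248.0]
orientation: [0.845, 0.534, -0.0, 0.0]
contact_force: [0.1, 0.6, 0.1]
opening: -0.001
finger_force: 0.0
```

```bash
cat >> h.py <<'E'
def wsave(f):
    s=state(); p,d=camera('wrist'); cv2.imwrite('pics/'+f+'.png',p[:,:,::-1]); np.savez('pics/'+f,p=p,d=d,tp=s['tcp_pos'],to=s['orientation']); return p,d,s
def wrays(uv,tp,to):
    i=camera_info('wrist'); f=200/np.tan(np.radians(i['vfov'])/2); uv=np.atleast_2d(uv).astype(float)
    v=uv-[i['cx'],i['cy']]; r=np.hypot(*v.T); th=r/f; D=np.c_[v/np.maximum(r,1e-9)[:,None]*np.sin(th)[:,None],np.cos(th)]
    H=np.array(i['hand_eye']); Q=R.from_quat(to).as_matrix()
    return Q@H[:3,3]+tp, D@H[:3,:3].T@Q.T
def wplane(uv,z,tp,to):
    c,D=wrays(uv,tp,to); return c+D*((z-c[2])/D[:,2])[:,None]
E
python3 - <<'E'
from h import *
p,d,s=wsave('w1'); print(s['tcp_pos'],s['orientation'],s['contact_force'],s['joint_velocities'].round(3))
E
```

```text
[555.57817785 149.84963417 247.99222813] [ 8.45475104e-01  5.34014605e-01 -4.54523829e-04  2.11029255e-04] [0.05921709 0.64585468 0.13684064] [ 0.009 -0.005  0.001 -0.001 -0.001 -0.001 -0.002]
```

View pics/w1.png

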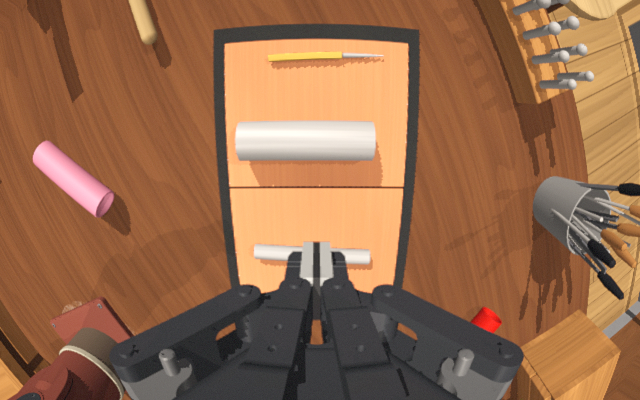

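The wrist view shows the bend line at row 187 from col 229 to 404. The thick bar covers rows 122-160, cols 236-376, between the scriber and the line. I'll fit the line and the bar's silhouette from this view.

```bash
cat > wm.py <<'E'
from h import *
def measure(f,rb,cb,rl,cl):
    """rb rows around bar, cb cols inside bar; rl rows round line, cl cols"""
    z=np.load(f'pics/{f}.npz'); p,tp,to=z['p'],z['tp'],z['to']; hsv=cv2.cvtColor(p,cv2.COLOR_RGB2HSV)
    g=p[...,2].astype(float)  # blue: bar bright, copper lower
    S=hsv[...,1].astype(float)
    e1,e2,ln=[],[],[]
    thr=70
    for u in range(*cb):
        s=S[rb[0]:rb[1],u]; i=np.where(s<thr)[0]
        if len(i)<8: continue
        a,b=i[0],i[-1]
        if a==0 or b==len(s)-1: continue
        e1.append((u,rb[0]+a-1+(s[a-1]-thr)/(s[a-1]-s[a]))); e2.append((u,rb[0]+b+(thr-s[b])/(s[b+1]-s[b])))
    gr=p.sum(2).astype(float)
    for u in range(*cl):
        s=gr[rl[0]:rl[1],u]; w=np.clip(np.median(s)-s-40,0,None)
        if w.sum()>30: ln.append((u,rl[0]+(w*np.arange(len(s))).sum()/w.sum()))
    c,_=wrays([[0,0]],tp,to)
    def plane(e):
        D=wrays(e,tp,to)[1]; k=np.ones(len(D),bool)
        for _ in range(4):
            n=np.linalg.svd(D[k])[2][2]; r=abs(D@n); k=r<max(2.5*np.median(r[k]),1e-4)
        return n*np.sign(n[2] or 1),k.sum(),r[k].std()
    n1,k1,s1=plane(np.array(e1)); n2,k2,s2=plane(np.array(e2))
    ax=np.cross(n1,n2); ax/=np.linalg.norm(ax); 
    if ax[0]<0: ax=-ax
    L=wplane(np.array(ln),5,tp,to)[:,:2]
    vx,vy,x0,y0=cv2.fitLine(L.astype(np.float32),cv2.DIST_HUBER,0,0.01,0.01).ravel()
    if vx<0: vx,vy=-vx,-vy
    print('line pts',len(L),'angle',np.degrees(np.arctan2(vy,vx)),'c',x0,y0,'edges',k1,k2,s1,s2)
    # axis via bisector at z=27.5: unknown point: distance to each plane = 22.5
    A=np.array([n1[:2],n2[:2]]); res=[]
    # plane through c halfway between n1 and n2 planes
    nb=n1-n2 if n1@n2<0 else n1+n2
    nb/=np.linalg.norm(nb); m=-np.array(vy),vx
    # along-line position: intersect with vertical plane for several stations s
    nrm=np.array([-vy,vx])
    half=np.degrees(np.arccos(abs(n1@n2)))/2
    pts=[]
    for s in(-75,0,75):
        M=np.array([nb[:2],[vx,vy]]); b=np.array([nb@c-nb[2]*27.5,(np.array([x0,y0])@[vx,vy])+s]); q=np.linalg.solve(M,b); pts.append((q-[x0,y0])@nrm)
    dist=np.linalg.norm(np.cross(np.array([*(np.array([x0,y0])+nrm*pts[1]),27.5])-c,ax))
    print('axis dir',np.degrees(np.arctan2(ax[1],ax[0])),'tilt',np.degrees(np.arcsin(ax[2])),'offset at -75,0,75 along:',np.round(pts,2),'dia check',2*dist*np.sin(np.radians(half)))
    return np.array([x0,y0]),nrm,pts
E
python3 - <<'E'
from wm import *
o,n,p=measure('w1',(95,182),(250,362),(178,196),(235,400))
print(o,n)
z=np.load('pics/w1.npz'); print(wplane([[236,140],[376,140],[229,187],[404,187]],27.5,z['tp'],z['to']).round(1))
E
```

```text
line pts 165 angle -25.440277 c 547.58386 127.22908 edges 82 112 3.5559101388335386e-05 0.00015041861879488389
axis dir -25.40078633187191 tilt 1.6405423599838354 offset at -75,0,75 along: [60.6  60.41 60.22] dia check 44.2031974515397
[547.58386 127.22908] [0.42957008 0.90303355]
[[489.8 223.2  27.5]
 [633.5 154.   27.5]
 [454.9 178.   27.5]
 [643.1  88.4  27.5]]
```

apply_moves([
  [[8.5,46,-20,0,0,0,255],[8.5,46,-60,0,0,0,255],[8.5,46,-100,0,0,0,255],[8.5,46,-140,0,0,0,255],[8.5,46,-170,0,0,0,255],[8.5,46,-173,0,0,0,255],[8.5,46,-173,0,0,0,255],[8.5,46,-173,0,0,0,255],[8.5,46,-173,0,0,0,255]],
])

```text
t: 2.98
tcp_pos: [565.6, 197.9, 78.1]
orientation: [0.845, 0.535, 0.002, 0.001]
contact_force: [0.1, 0.1, -0.1]
opening: 0.004
finger_force: 0.0
```

apply_moves([
  [[0,0,-2,0,0,0,255],[0,0,-4,0,0,0,255],[0,0,-6,0,0,0,255],[0,0,-7,0,0,0,255],[0,0,-7,0,0,0,255],[0,0,-7,0,0,0,255]],
])

```text
t: 3.48
tcp_pos: [563.9, 197.6, 68.3]
orientation: [0.845, 0.535, -0.0, -0.0]
contact_force: [-0.2, -0.1, -0.5]
opening: 0.0
finger_force: 0.0
```

apply_moves([
  [[0,0,-1,0,0,0,255],[0,0,-2,0,0,0,255],[0,0,-2,0,0,0,255],[0,0,-2,0,0,0,255]],
])

```text
t: 3.82
tcp_pos: [564.3, 198.2, 66.9]
orientation: [0.845, 0.535, 0.001, -0.0]
contact_force: [-0.3, 0.7, 5.3]
opening: 0.001
finger_force: 2.5
```

apply_moves([
  [[0,0,-1,0,0,0,255],[0,0,-1,0,0,0,255],[-1.7,-3.6,-1,0,0,0,255],[-3.4,-7.2,-1,0,0,0,255],[-5.2,-10.8,-1,0,0,0,255],[-6.9,-14.4,-1,0,0,0,255],[-8.6,-18.1,-1,0,0,0,255],[-10.3,-21.7,-1,0,0,0,255],[-12,-25.3,-1,0,0,0,255],[-13.7,-28.9,-1,0,0,0,255],[-13.7,-28.9,-1,0,0,0,255],[-13.7,-28.9,-1,0,0,0,255]],
])

```text
t: 4.82
tcp_pos: [550.8, 169.8, 66.9]
orientation: [0.845, 0.535, 0.001, -0.0]
contact_force: [-3.7, 1.1, 14.5]
opening: -0.003
finger_force: 7.0
```

```bash
python3 - <<'E'
from h import *
s=state(); print(s['tcp_pos'],s['contact_force'])
p,d,s=wsave('w2')
n='scene'; p,d=save(n,'scene1'); X=cloud(n,d)
cv2.imwrite('pics/mix1.png',cv2.resize(p[180:340,260:460,::-1],None,fx=3,fy=3))
E
```

```text
[550.76455826 169.75281367  66.89660188] [-3.70460833  1.11169853 14.48571371]
```

View pics/w2.png

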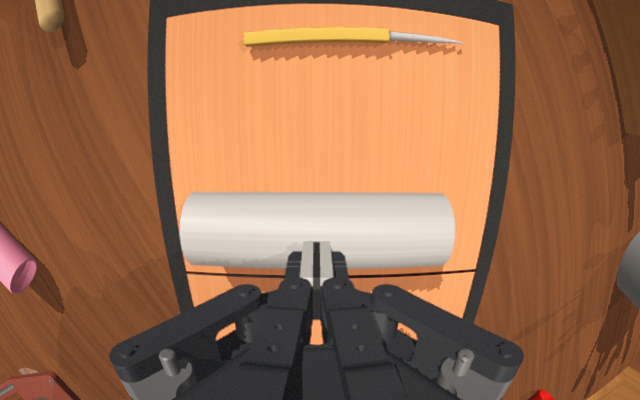

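The view shows the bar in rows 192-268 with the fingertips on it and the line at row 272, so it rolled cleanly. Next stroke.

apply_moves([
  [[0,0,8,0,0,0,255],[0,0,10,0,0,0,255],[7.3,15.4,10,0,0,0,255],[7.3,15.4,10,0,0,0,255],[7.3,15.4,10,0,0,0,255],[7.3,15.4,4,0,0,0,255],[7.3,15.4,2,0,0,0,255],[7.3,15.4,0,0,0,0,255],[7.3,15.4,0,0,0,0,255],[7.3,15.4,0,0,0,0,255],[5.6,11.8,0,0,0,0,255],[3.9,8.2,0,0,0,0,255],[2.1,4.6,0,0,0,0,255],[0.4,1,0,0,0,0,255],[-1.3,-2.7,0,0,0,0,255],[-3,-6.3,0,0,0,0,255],[-4.7,-9.9,0,0,0,0,255],[-6.4,-13.5,0,0,0,0,255],[-6.4,-13.5,0,0,0,0,255],[-6.4,-13.5,0,0,0,0,255]],
])

```text
t: 6.58
tcp_pos: [544.2, 155.9, 66.9]
orientation: [0.845, 0.535, 0.001, 0.0]
contact_force: [-4.4, 1.9, 17.2]
opening: -0.002
finger_force: 8.5
```

```bash
python3 - <<'E'
from h import *
from meas import *
n='scene'; p,d=save(n,'scene2'); 
for f in('scene1','scene2'):
    z=np.load(f'pics/{f}.npz'); X=cloud(n,z['d']); o=np.array([546.,128.5]); u=np.array([-.4296,-.903]); t=np.array([.903,-.4296])
    r=X[...,:2]-o; a=r@t; b=-(r@u)
    k=(a>-75)&(a<50)&(abs(a+12)>25)&(b>-25)&(b<100)&(X[...,2]>35)&(X[...,2]<62)
    q=b[k]; print(f,k.sum(),np.percentile(q,[2,50,98]), [np.median(b[k&(a<-37)]),np.median(b[k&(a>13)])])
E
```

```text
scene1 357 [27.08554463 52.14844028 67.12615183] [np.float64(54.00757552601192), np.float64(49.716457212473706)]
scene2 359 [11.36945203 36.13008656 50.71755053] [np.float64(38.803070338333995), np.float64(34.37515244517211)]
```

apply_moves([
  [[0,0,8,0,0,0,255],[0,0,10,0,0,0,255],[6.9,14.5,10,0,0,0,255],[6.9,14.5,10,0,0,0,255],[6.9,14.5,10,0,0,0,255],[6.9,14.5,4,0,0,0,255],[6.9,14.5,2,0,0,0,255],[6.9,14.5,0,0,0,0,255],[6.9,14.5,0,0,0,0,255],[6.9,14.5,0,0,0,0,255],[5.2,10.9,0,0,0,0,255],[3.5,7.3,0,0,0,0,255],[1.7,3.7,0,0,0,0,255],[0,0,0,0,0,0,255],[-1.7,-3.6,0,0,0,0,255],[-3.4,-7.2,0,0,0,0,255],[-5.2,-10.8,0,0,0,0,255],[-6.4,-13.5,0,0,0,0,255],[-6.4,-13.5,0,0,0,0,255],[-6.4,-13.5,0,0,0,0,255]],
])

```text
t: 8.3
tcp_pos: [537.9, 142.4, 66.9]
orientation: [0.845, 0.535, 0.001, 0.0]
contact_force: [-4.8, 1.2, 18.2]
opening: 0.0
finger_force: 9.0
```

apply_moves([
  [[0,0,10,0,0,0,255],[0,0,30,0,0,0,255],[0,0,60,0,0,0,255],[0,0,90,0,0,0,255],[0,0,110,0,0,0,255],[0,0,110,0,0,0,255],[0,0,110,0,0,0,255],[0,0,110,0,0,0,255],[0,0,110,0,0,0,255]],
])

```text
t: 9.05
tcp_pos: [536.7, 141.1, 173.9]
orientation: [0.845, 0.535, -0.001, -0.0]
contact_force: [-0.6, 0.2, 0.2]
opening: -0.001
finger_force: 0.0
```

```bash
python3 - <<'E'
from h import *
p,d,s=wsave('w3'); print(s['tcp_pos'],s['orientation'],s['contact_force'])
E
```

```text
[536.68976203 141.11258859 173.91354345] [ 8.44983744e-01  5.34790779e-01 -1.07493096e-03 -3.73942821e-04] [-0.61182136  0.23711637  0.20411428]
```

View pics/w3.png

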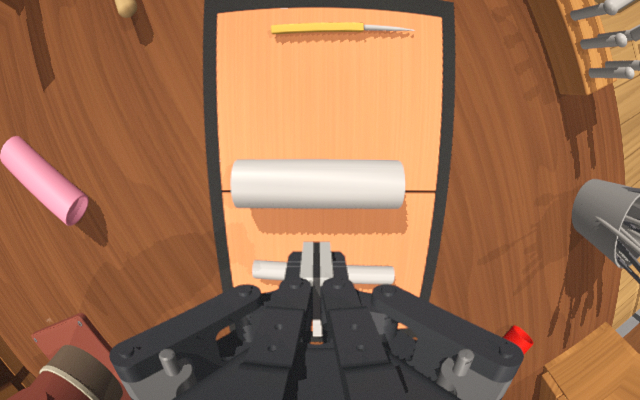

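The bar now sits over the line: it covers rows 160-209 and cols 232-404. The line shows at row ~190 on both sides (cols 221-231 and 406-436). Measuring the remaining offset.

```bash
sed -i 's/for u in range(\*cl):/for u in cl:/' wm.py; python3 - <<'E'
from wm import *
cl=[*range(221,230),*range(408,434)]
measure('w3',(130,225),(245,395),(182,200),cl)
z=np.load('pics/w3.npz'); p=z['p']; S=cv2.cvtColor(p,cv2.COLOR_RGB2HSV)[...,1]
for u in(245,280,318,355,392): print(u,S[155:166,u],S[203:218,u])
measure('w1',(95,182),(250,362),(178,196),range(235,400))
E
```

```text
line pts 34 angle -25.396128 c 575.9879 113.48992 edges 150 127 0.00013988275850380276 0.00013716012227897223
axis dir -25.342196153872322 tilt 0.8989044571291488 offset at -75,0,75 along: [13.49 13.26 13.02] dia check 44.52655500905656
245 [127 128 126 121  81  24  18  18  19  20  20] [ 24  25  24  24  73 127 130 128 130 128 128 126 127 125 127]
280 [129 130 129 120  65  22  20  21  20  19  20] [ 26  23  23  20  33 115 147 150 152 150 152 152 151 152 152]
318 [131 130 132 122  53  21  19  19  20  20  21] [ 23  21  23  19  24  89 134 150 149 153 153 155 152 148 151]
355 [130 132 134 131  88  25  19  20  22  19  20] [ 24  25  25  24  24  88 139 151 150 150 151 153 153 150 151]
392 [130 129 129 132 123  54  18  21  21  22  21] [ 23  23  24  22  28  74 136 151 157 151 152 153 152 152 152]
line pts 165 angle -25.440104 c 547.58673 127.22468 edges 82 112 3.5559101388344195e-05 0.00015041861879484195
axis dir -25.40089132573392 tilt 1.640418762651945 offset at -75,0,75 along: [60.6  60.41 60.22] dia check 44.20340238632681
```

apply_moves([
  [[5.4,11.3,-40,0,0,0,255],[5.4,11.3,-75,0,0,0,255],[5.4,11.3,-95,0,0,0,255],[5.4,11.3,-100,0,0,0,255],[5.4,11.3,-100,0,0,0,255],[5.4,11.3,-100,0,0,0,255],[5.4,11.3,-104,0,0,0,255],[5.4,11.3,-107,0,0,0,255],[5.4,11.3,-109,0,0,0,255],[5.4,11.3,-110,0,0,0,255],[5.4,11.3,-110,0,0,0,255],[5.4,11.3,-110,0,0,0,255]],
])

```text
t: 10.1
tcp_pos: [543.9, 153.9, 66.9]
orientation: [0.845, 0.535, 0.001, 0.0]
contact_force: [-1.4, 1.1, 9.2]
opening: -0.002
finger_force: 4.2
```

apply_moves([
  [[-1.5,-3,0,0,0,0,255],[-2.9,-6,0,0,0,0,255],[-4.3,-9,0,0,0,0,255],[-5.7,-12,0,0,0,0,255],[-7.1,-15,0,0,0,0,255],[-8.6,-18,0,0,0,0,255],[-10,-21,0,0,0,0,255],[-11.5,-24.1,0,0,0,0,255],[-11.5,-24.1,0,0,0,0,255],[-11.5,-24.1,0,0,0,0,255],[-11.5,-24.1,0,0,0,0,255]],
])

```text
t: 11.02
tcp_pos: [532.3, 129.6, 67.0]
orientation: [0.845, 0.535, 0.001, 0.0]
contact_force: [-2.2, 0.5, 9.9]
opening: 0.002
finger_force: 4.9
```

apply_moves([
  [[0,0,10,0,0,0,255],[0,0,30,0,0,0,255],[-10,-20,60,0,0,0,255],[-20,-40,90,0,0,0,255],[-26,-55,120,0,0,0,255],[-26,-55,140,0,0,0,255],[-26,-55,140,0,0,0,255],[-26,-55,140,0,0,0,255],[-26,-55,140,0,0,0,255],[-26,-55,140,0,0,0,255],[-26,-55,140,0,0,0,255]],
])

```text
t: 11.93
tcp_pos: [504.8, 74.1, 204.3]
orientation: [0.845, 0.535, -0.001, -0.001]
contact_force: [-0.5, -0.6, -0.2]
opening: 0.001
finger_force: 0.0
```

```bash
python3 - <<'E'
from h import *
p,d,s=wsave('w4'); print(s['tcp_pos'],s['orientation'],s['contact_force'],s['t'])
E
```

```text
[504.78417157  74.14456409 204.27456283] [ 8.44719749e-01  5.35207986e-01 -7.83536750e-04 -5.86204634e-04] [-0.51251697 -0.64802116 -0.16445503] 11.9333
```

View pics/w4.png

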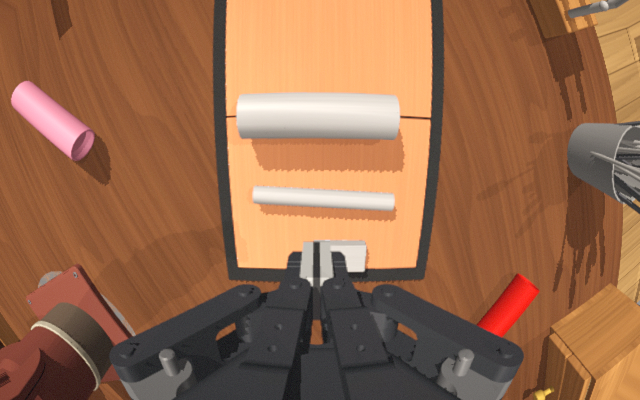

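Seen almost from straight above, the bar covers rows 94-139. The line emerges at row ~117 from both ends, close to the bar's middle. Measuring precisely.

```bash
python3 - <<'E'
from wm import *
cl=[*range(228,236),*range(403,430)]
measure('w4',(60,150),(245,392),(109,127),cl)
z=np.load('pics/w4.npz'); p=z['p']; S=cv2.cvtColor(p,cv2.COLOR_RGB2HSV)[...,1]; g=p.sum(2)
for u in(245,280,318,355,392): print(u,S[88:99,u],S[133:145,u])
for u in(229,234,404,412,426): print(u,g[110:126,u])
E
```

```text
line pts 35 angle -25.405275 c 576.0255 113.534904 edges 79 139 3.9449545049087056e-05 0.00016231670720015209
axis dir -25.655098988802283 tilt 0.20202016015716942 offset at -75,0,75 along: [ 0.27 -0.06 -0.4 ] dia check 44.31316987946901
245 [129 129 128 127 128 107  33  20  18  20  20] [ 25  25  25  20  30  97 135 137 138 136 137 130]
280 [132 132 134 130  96  25  18  19  20  21  20] [ 23  26  27  24  30 104 146 154 154 155 157 153]
318 [133 132 133 129  75  28  20  20  19  20  20] [ 25  25  24  23  55 115 154 153 152 158 161 152]
355 [133 136 131 133 117  50  18  19  21  21  21] [ 23  24  25  27  26  68 134 154 154 156 157 155]
392 [132 133 133 131 132 132 105  46  20  21  20] [ 25  26  26  26  22  22  39 136 156 154 151 149]
229 [587 590 578 578 569 503 219 373 567 564 567 564 567 565 565 569]
234 [549 551 550 552 552 418 218 447 552 553 552 550 546 555 548 550]
404 [562 563 566 568 566 523 284 219 422 563 565 562 564 564 563 563]
412 [560 559 560 561 568 562 379 195 355 525 564 561 559 564 562 563]
426 [559 560 559 554 560 562 550 318 154 378 542 558 557 562 559 558]
```

apply_moves([
  [[0,0,40,0,0,0,255],[0,-30,60,0,0,0,255],[0,-70,60,0,0,0,255],[0,-110,60,0,0,0,255],[0,-150,60,0,0,0,255],[0,-190,60,0,0,0,255],[0,-230,60,0,0,0,255],[0,-250,60,0,0,0,255],[0,-250,60,0,0,0,255],[0,-250,60,0,0,0,255],[0,-250,60,0,0,0,255],[0,-250,60,0,0,0,255]],
])

```text
t: 12.98
tcp_pos: [505.6, -174.3, 265.1]
orientation: [0.844, 0.536, 0.0, -0.0]
contact_force: [0.9, 0.6, 0.3]
opening: 0.001
finger_force: 0.0
```

```bash
python3 - <<'E'
from h import *
p,d=save('scene','scene9'); X=cloud('scene',d)
o=np.array([547.6,127.2]); n=np.array([.4296,.903]); t=np.array([.903,-.4296]); r=X[...,:2]-o; a=r@t; b=r@n
k=(abs(a)<110)&(abs(b)<40)&(X[...,2]>32)&(X[...,2]<60); print(k.sum(),cv2.minAreaRect(np.c_[a[k],b[k]].astype(np.float32)))
s=state(); print(s['tcp_pos'],s['contact_force'],s['t'])
print(sign_off())
E
```

```text
820 ((-16.482582092285156, 1.7328987121582031), (152.72898864746094, 46.0284309387207), 0.4129631817340851)
[ 505.61531998 -174.4286781   265.230417  ] [-0.33905051  0.20847148  0.67935726] 13.0333
the job is handed in; nothing more can be done
None
```

I rolled the thick bar onto the bend line in four fingertip strokes from above, moved the hand clear and handed the job in at 13 s; the wrist camera put the line within about 0.4 mm of the bar's middle at both ends, while a rougher scene-camera check read 1.7 mm off, within the cameras' 2 mm calibration.

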